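Clamp the sample bottle on the shaker with its ratchet clamp

ROBOT

A 6-joint arm with a two-finger parallel gripper is mounted at the origin on the work surface. World frame = base frame: x ahead of the robot, y to its left, z up, the work surface at z = 0. Lengths are in mm, angles in rad, forces in N, time in s.
With the tool pointing down it reaches from about 325 to 850 mm from the base axis. Payload 15.5 kg.
Tool frame: the origin (TCP) lies where the fingers leave the gripper's body, on its centre line; the fingertips stand 78 mm ahead of it and the grasp point (between the pads) lies 60 mm ahead of it; x points along the fingers, y is the direction in which the jaws open and shut, and the axes are right-handed (so a half turn about x gives the same grasp; the last joint's range is limited). The gripper opens to 91 mm and grips with 3 to 60 N. Pads are 32 mm wide; open, the fingers measure 118 mm over their backs; the gripper's body (76 mm by 178 mm) begins 60 mm behind the grasp point.
Start: joints at [1.062, 0.494, 1.345, -0, 1.302, -0.096], TCP at [251.303, 572.253, 292.215] pointing down, gripper open.
Joint ranges: [-2.91, 2.91], [-0.82, 2.16], [0.22, 2.67], [-1.22, 4.37], [0.12, 2.79], [-3.08, 3.08]. Speed limits (rad/s): [1.89, 1.89, 2.57, 3.01, 3.01, 3.01].

INTERFACE

Orientations are given as a 3x3 rotation matrix whose columns are the frame's x, y, z axes.
In Python, from bench import status, capture, workorder gives the robot as it stands. The module is installed in compiled form; this text tells all that it offers.
- The arm moves only by the shell command python3 -m crank 'ROWS' [FORCE]. ROWS is JSON, a list that holds one entry, the list of rows, each a list of 7 numbers: the turn, a rotation vector about the tool's x, y, z in rad, then the shift along the tool's x, y, z in m, then the opening, from 0 (shut) to 1 (fully open). In form: [[[rx, ry, rz, dx, dy, dz, gripper], ...]]. A call has 1 to 20 rows; each row is the pose to reach, as a shift and turn from the pose measured when the call began, along the tool's axes at that moment; what a row does not reach only later rows make up. A row lasts 1/10 s, in which the tool goes at most 50 mm and 8.59 degrees, less where a joint would pass 70% of its speed; a pose out of reach is approached as far as the arm can. A call with a gripper value outside its range is refused whole. The fingers move at their own pace and stop on an object; FORCE is the grip in N (left out, the last holds). Time passes only in rows, so rows that repeat a pose let the fingers close. It gives the time, the measured TCP pose, the force and the opening at its end, in the units of the state.
- status.observe(): the state, without advancing time (a new reading comes with each control period).
- capture(name): name is "scene" or "top"; returns a dict with "image" (384x512x3 uint8, red, green, blue), "range_z" (384x512 float32, mm along the optical axis (not along the pixel's ray), 0 where there is no reading), "fx", "fy", "cx", "cy" (pixels), "eye" and "rotation" of the camera in the world. Camera axes: x right, y up, looking along -z (the intrinsics and any distortion apply to the point x, -y, -z); pixel columns grow to the right and rows downward; lengths in mm; the calibration is good to about 2 mm. A picture is of the moment at which its call begins.
- workorder.job_done(): hands the job in, once; it reports no verdict.
The state is a dict: "time": time; "qpos": joint angles; "dq": joint speeds; "joint_torque": joint torques, N m; "tcp_pos": TCP position; "orientation": TCP orientation; "wrist_force": force on the tool from outside, world axes, zero at the start; "wrist_torque": the same for the moment, N m; "opening": opening from 0.0 (shut) to 1.0 (fully open).
Only numpy, scipy, OpenCV 4.12 (cv2) and the standard library are available. Lean on these libraries where they do the work, as an engineer would, in place of code of your own. Each camera call takes 0.05 s, during which the arm holds its last target.

TASK

Stand the blue-capped bottle upright on the shaker, fully into the blue V stop of its clamp, then turn the black knob clockwise, click by click, until you feel the sprung pad begin to press the bottle against the stop; give it one click more, so that the pawl keeps the bottle snugly held, and let go. Do not overtighten, for the glass cracks, and leave the other things on the bench alone.

Things in the scene. Friction and masses are not known exactly. Their poses are not given: they have to be found in the camera images.
- bottle_mid (a point): the bottle to clamp: glass, 110 mm high, body 56 mm in diameter up to 66 mm, then a shoulder and a blue round cap 34 mm in diameter from 84 to 110 mm above its foot; about 0.25 kg, standing on the table. This point: on its axis, 55 mm above its foot, z up the bottle. Lift it by the cap from above, fingertips 80 mm or more above the foot
- seat (a point): the bottle's place: the point on the shaker's platform (60 mm above the table) where the centre of its foot stands when its side touches both faces of the V stop. x runs level from knob to stop (the way the pad pushes), z up. The pad at first leaves a gap of 18 to 50 mm to a seated bottle: it differs each time and is not measured. A bottle set down 5 to 10 mm short is pushed home by the pad
- stop: the blue V stop, fixed: two upright plates 56 mm high, 36 mm wide and 6 mm thick at 45 degrees to the seat's x, beyond the seat. Its origin lies 112 mm from the seat along its -x, at platform height. The sprung pad (orange, 0.75 N/mm) pushes the bottle into it; a proper hold is a push of 6 to 15 N, met at the second click (at times the first) after the pad bears; above 19 N the glass cracks
- knob (a point): the middle of the black round fluted knob, 48 mm in diameter and 30 mm high, on an upright axis; this point is on the axis at mid height (122 mm above the table), 202 mm from the seat along its -x. A toothed wheel 80 mm across and a brass pawl lie under it, their tops 26 mm below this point: keep the fingertips above them
- wheel (a joint): angle of the knob and its 12-tooth ratchet wheel, rad, 0 at the start, growing clockwise seen from above, up to 6; it does not turn back. A click every 0.524 rad (30 degrees) moves the pad 8 mm. Unloaded it takes about 0.02 to 0.03 N m to turn; each newton of the pad's push adds 0.0153 N m, so each click after the pad bears adds 6 N, or 0.09 N m
- pawl_tip (a point): tip of the brass pawl at the wheel's rim, on the side away from the robot. It drops behind a tooth when the wheel has gone at most 0.03 rad past a multiple of 0.524; let go under load, the wheel then falls back to 0.01 rad before that multiple and stays (let go sooner, it falls back to the tooth before)
- spare_mid (a point): the spare bottle: same shape as the blue-capped one, but with an orange cap; stands on the table; this point is on its axis 55 mm above its foot; not to be disturbed
- dish_stack: stack of four amber culture dishes, 88 mm across, 60 mm high, on the table; origin at the centre of its underside; not to be disturbed
- dish: single amber culture dish, 88 mm across, 14 mm high, on the table; origin at the centre of its underside; not to be disturbed
- marker: white and red marker pen, 120 x 14 x 12 mm, lying on the table; origin at its underside; not to be disturbed
- beaker: empty glass beaker, 66 mm across, 85 mm high, on the table; origin at the centre of its underside; not to be disturbed

How it is judged:
By the outcome, as a careful person would: the job done as asked, in the order asked, and still so for the second after the job is handed in, with the robot touching nothing.
It also fails if it takes over 72 s, if anything falls off the work surface, if the arm or the gripper's body presses on something with over 40 N, if the wrist force passes 120 N, or if a joint passes its speed limit or range.

## Working session

There is one attempt and no reset: what is moved stays moved. The work goes in short steps, Python scripts to look and compute and a shell command to move; the robot and the scene stay as the last step left them, time stands still between calls to the robot, and variables do not carry over. Pictures are saved under pics/ and viewed, and the job is handed in when it is done.

```bash
ls; mkdir -p pics
python3 - <<'E'
from bench import status,capture
import cv2,numpy as np
s=status.observe();print(s)
for n in("scene","top"):
    c=capture(n);cv2.imwrite(f"pics/{n}0.png",c["image"][:,:,::-1]);print(n,{k:c[k] for k in c if k not in("image","range_z")})
    print((c["range_z"]>0).mean())
    np.savez(f"{n}0.npz",**c)
E
```

```text
pics
{'time': 0.0, 'qpos': array([ 1.06146191e+00,  4.94183384e-01,  1.34614634e+00,  6.96807129e-06,
        1.30247573e+00, -9.54983375e-02]), 'dq': array([ 0.00062861, -0.00047524,  0.00028938,  0.00077966, -0.00192856,
       -0.00091524]), 'joint_torque': array([ 4.39238924e-03, -8.78818774e+01, -3.81866527e+01,  7.09835649e-02,
        5.30745427e-02,  6.88622185e-05]), 'tcp_pos': array([251.18197936, 571.99188441, 291.63292265]), 'orientation': array([[-5.97221960e-04,  4.02125872e-01,  9.15584199e-01],
       [-1.05558108e-03,  9.15583599e-01, -4.02126297e-01],
       [-9.99999265e-01, -1.20663201e-03, -1.22330169e-04]]), 'wrist_force': array([ 0.15260512,  0.28257594, -0.50544984]), 'wrist_torque': array([-0.06634157, -0.03356308, -0.0068333 ]), 'opening': 1.0021250803195578}
scene {'fx': 441.4757234524117, 'fy': 441.4757234524117, 'cx': 255.4646144377034, 'cy': 190.73122748463084, 'eye': array([1377.33726014,  394.34984814, 1216.94442459]), 'rotation': array([[-0.40753446, -0.68751838,  0.60102757],
       [ 0.9130132 , -0.2938191 ,  0.28297921],
       [-0.01796002,  0.66406989,  0.74745476]])}
0.9958852132161459
top {'fx': 470.82450240065737, 'fy': 470.82450240065737, 'cx': 249.39100197020423, 'cy': 192.5425654292159, 'eye': array([ 266.94717255,    6.59321537, 1315.91131828]), 'rotation': array([[-0.01838095,  0.98476162, -0.17293551],
       [-0.99964791, -0.01479015,  0.02202966],
       [ 0.01913622,  0.17327955,  0.98468675]])}
0.9959513346354166
```

View pics/scene0.png

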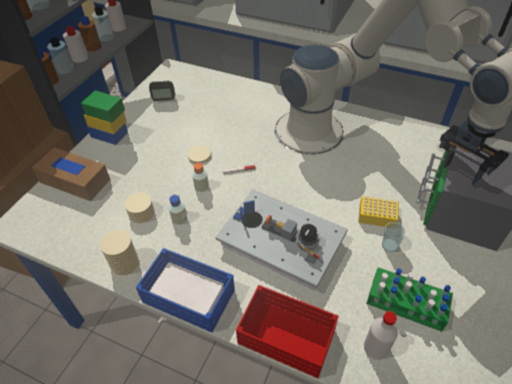

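View pics/top0.png

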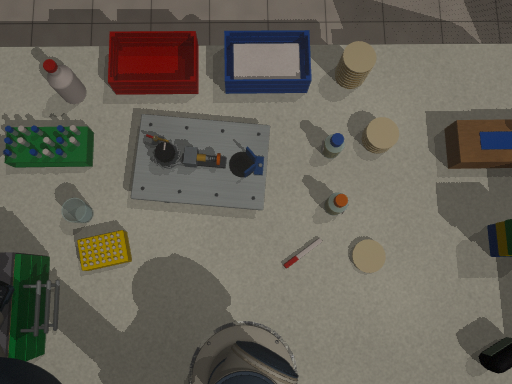

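The top view shows the shaker in the middle (knob at about (165,152), blue stop at about (257,162)). The blue-capped bottle is at (336,140) and the orange spare at (340,201). Next I'll zoom in and measure.

```bash
cat > h.py <<'E'
import numpy as np,cv2
from bench import status,capture
def ray(c,u,v):
    d=np.array([(u-c["cx"])/c["fx"],-(v-c["cy"])/c["fy"],-1.0]);return c["eye"],c["rotation"]@d
def onz(c,u,v,z):
    e,d=ray(c,u,v);return e+d*(z-e[2])/d[2]
def cloud(c):
    v,u=np.mgrid[:384,:512];r=c["range_z"]
    p=np.stack([(u-c["cx"])/c["fx"]*r,-(v-c["cy"])/c["fy"]*r,-r],-1)
    return p@c["rotation"].T+c["eye"]
def tri(c1,p1,c2,p2):
    e1,d1=ray(c1,*p1);e2,d2=ray(c2,*p2);d1=d1/np.linalg.norm(d1);d2=d2/np.linalg.norm(d2)
    A=np.stack([d1,-d2],1);t=np.linalg.lstsq(A,e2-e1,rcond=None)[0]
    a=e1+d1*t[0];b=e2+d2*t[1];return (a+b)/2,np.linalg.norm(a-b)
def crop(c,x0,y0,x1,y1,k,name):
    im=cv2.resize(c["image"][y0:y1,x0:x1,::-1],None,fx=k,fy=k,interpolation=cv2.INTER_CUBIC);cv2.imwrite(name,im)
E
python3 - <<'E'
from h import *
t=dict(np.load("top0.npz"));s=dict(np.load("scene0.npz"))
crop(t,125,105,285,215,5,"pics/t1.png");crop(s,210,185,360,290,5,"pics/s1.png")
for n,c in(("t",t),("s",s)):
    P=cloud(c);hsv=cv2.cvtColor(c["image"],cv2.COLOR_RGB2HSV)
    for nm,m in(("blue",cv2.inRange(hsv,(100,120,50),(125,255,255))),("orange",cv2.inRange(hsv,(4,140,120),(20,255,255))),("black",cv2.inRange(hsv,(0,0,0),(180,255,45)))):
        k,l,st,ce=cv2.connectedComponentsWithStats(m)
        for i in range(1,k):
            if st[i,4]>15 and st[i,4]<900:
                q=P[l==i];print(n,nm,ce[i].round(1),st[i,4],np.median(q,0).round(0),q.min(0).round(0),q.max(0).round(0))
E
```

```text
t blue [ 60.2 128.3] 35 [662. 480. 102.] [655. 473.  93.] [670. 488. 107.]
t blue [  8.7 129. ] 41 [661. 615. 102.] [654. 608.  88.] [670. 625. 108.]
t blue [ 34.5 128.7] 39 [661. 547. 103.] [654. 541.  90.] [669. 556. 108.]
t blue [337.2 139.1] 118 [ 620. -257.  110.] [ 605. -273.   93.] [ 636. -242.  116.]
t blue [495.8 139.9] 533 [ 621. -701.   80.] [ 267. -746.   71.] [ 645.    7. 1316.]
t blue [  7.6 140.2] 40 [630. 615. 102.] [623. 609.  95.] [639. 625. 109.]
t blue [ 59.5 139.8] 39 [629. 480. 103.] [623. 473.  63.] [646. 505. 108.]
t blue [255.1 164. ] 180 [554. -40.  71.] [532. -58.  62.] [598.  -7. 123.]
t blue [  7.2 152. ] 39 [598. 615. 102.] [591. 607.  92.] [607. 624. 108.]
t blue [ 33.1 152. ] 41 [596. 547. 103.] [267.   7.  90.] [ 606.  556. 1316.]
t blue [ 58.9 151.4] 35 [598. 480. 103.] [590. 474.  93.] [605. 487. 110.]
t orange [341.5 199.5] 117 [ 456. -260.  110.] [ 442. -275.  103.] [ 472. -245.  116.]
t black [303.5  39.4] 20 [ 931. -185.   54.] [ 929. -192.   44.] [ 942. -177.   78.]
t black [451.9 142. ] 275 [ 629. -597.   42.] [ 267. -603.   -3.] [ 677.    7. 
[... 2896 characters left out ...]
 [-654.  610.  221.] [-630.  629.  367.]
s black [98.6 10.2] 58 [ -282. -1241.   165.] [ -310. -1266.   141.] [ -261. -1227.   174.]
s black [142.   43.6] 622 [ -539. -1231.  -158.] [ -561. -1377.  -338.] [1377.  394. 1217.]
s black [54.3 41.2] 78 [   48. -1241.   164.] [ -159. -1528.    -3.] [   64. -1222.   175.]
s black [484.5  97.2] 87 [320. 537. 537.] [301. 506. 525.] [335. 561. 552.]
s black [481.7 150.4] 739 [281. 604. 334.] [-664.  481. -296.] [322. 784. 424.]
s black [453.9 130.6] 65 [215. 511. 335.] [189. 494. 332.] [266. 521. 384.]
s black [466.8 137.6] 47 [259. 546. 355.] [250. 533. 345.] [273. 554. 369.]
s black [449.5 158.6] 56 [239. 527. 247.] [220. 520. 219.] [253. 535. 273.]
```

View pics/t1.png

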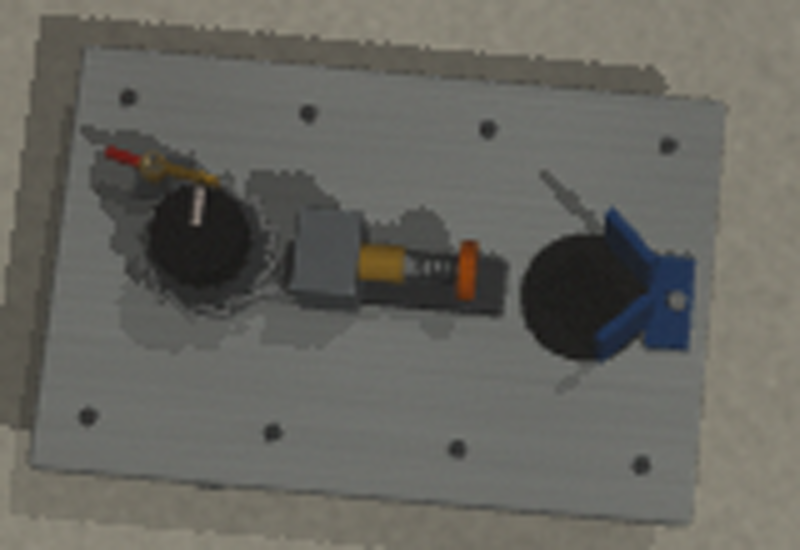

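View pics/s1.png

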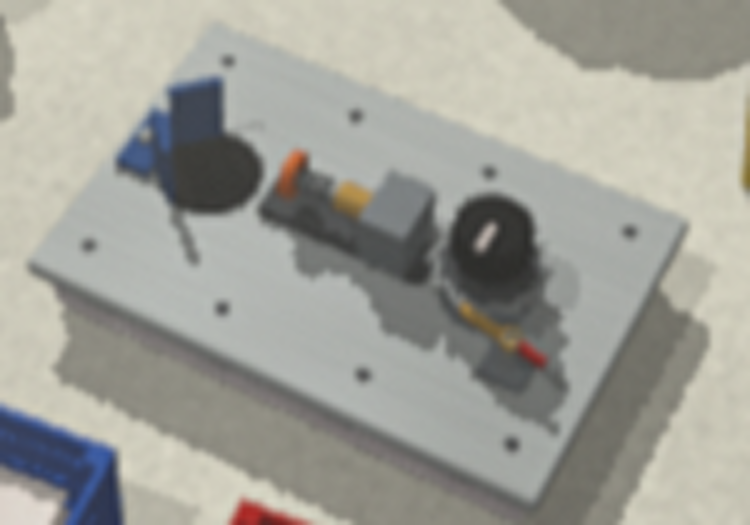

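Run:
```python
from h import *
t=dict(np.load("top0.npz"));s=dict(np.load("scene0.npz"))
T=lambda x,y:((x+.5)/5-.5+125,(y+.5)/5-.5+105)
S=lambda x,y:((x+.5)/5-.5+210,(y+.5)/5-.5+185)
print("knob top",onz(t,*T(199,236),137),onz(s,*S(492,230),137))
print("mat",onz(t,*T(585,298),60.5),onz(s,*S(210,174),60.5))
def line(F,c,ps,n):
    q=np.array([onz(c,*F(*p),60) for p in ps]);print(n,q.round(1).tolist())
line(T,t,[(128,97),(308,114),(488,129),(668,146)],"row far")
line(T,t,[(88,417),(273,433),(457,449),(641,465)],"row near")
line(S,s,[(228,61),(356,116),(489,172),(630,231)],"row near s")
line(S,s,[(89,245),(222,308),(363,375),(512,445)],"row far s")
hsv=cv2.cvtColor(t["image"],cv2.COLOR_RGB2HSV)
for c,n in((t,"t"),(s,"s")):
    P=cloud(c)
    hsv=cv2.cvtColor(c["image"],cv2.COLOR_RGB2HSV)
    # knob top by depth
    m=(P[...,2]>130)&(P[...,2]<142)&(np.abs(P[...,0]-575)<50)&(np.abs(P[...,1]-190)<50)
    q=P[m];print(n,"knob",m.sum(),q.min(0),q.max(0),cv2.minEnclosingCircle(q[:,:2].astype(np.float32)))
    for nm,lo,hi in(("blue",(100,120,50),(125,255,255)),("or",(4,140,120),(20,255,255))):
      m=(cv2.inRange(hsv,lo,hi)>0)&(P[...,2]>106)&(P[...,2]<116)&(np.abs(P[...,1]+258)<25)
      q=P[m]
      m2=cv2.inRange(hsv,lo,hi)*((np.abs(P[...,1]+258)<25)&(P[...,2]<200)&(P[...,2]>70)).astype(np.uint8)
      print(n,nm,m.sum(),cv2.minEnclosingCircle(q[:,:2].astype(np.float32)))
crop(t,300,100,420,190,6,"pics/t2.png");crop(s,110,140,240,240,6,"pics/s2.png")
```

```text
knob top [583.70241806 196.96197121 137.        ] [593.70714768 197.19103685 137.        ]
mat [566.4717148   -1.62303217  60.5       ] [568.53020957  -3.44729965  60.5       ]
row far [[684.3, 249.6, 60.0], [673.3, 150.1, 60.0], [663.4, 50.6, 60.0], [652.4, -49.0, 60.0]]
row near [[504.3, 267.9, 60.0], [494.0, 168.1, 60.0], [483.8, 68.9, 60.0], [473.5, -30.5, 60.0]]
row near s [[473.1, -33.0, 60.0], [483.9, 66.7, 60.0], [493.7, 165.4, 60.0], [503.4, 265.1, 60.0]]
row far s [[651.9, -51.5, 60.0], [662.6, 47.5, 60.0], [673.4, 147.4, 60.0], [683.8, 247.6, 60.0]]
t knob 281 [562.37603569 174.68951015 130.03758098] [614.20660309 222.12414287 141.87077494] ((588.2913208007812, 198.60662841796875), 25.982372283935547)
t blue 106 ((620.6282958984375, -256.6111145019531), 15.997834205627441)
t or 109 ((456.5116882324219, -259.6266174316406), 15.742630958557129)
s knob 178 [562.67566834 171.36695654 130.14194771] [613.76287438 220.38655526 141.21484894] ((588.3566284179688, 195.9121551513672), 26.343761444091797)
s blue 43 ((624.4170532226562, -258.59185791015625), 13.902751922607422)
s or 42 ((460.01312255859375, -262.0081787109375), 18.265426635742188)
```

View pics/t2.png

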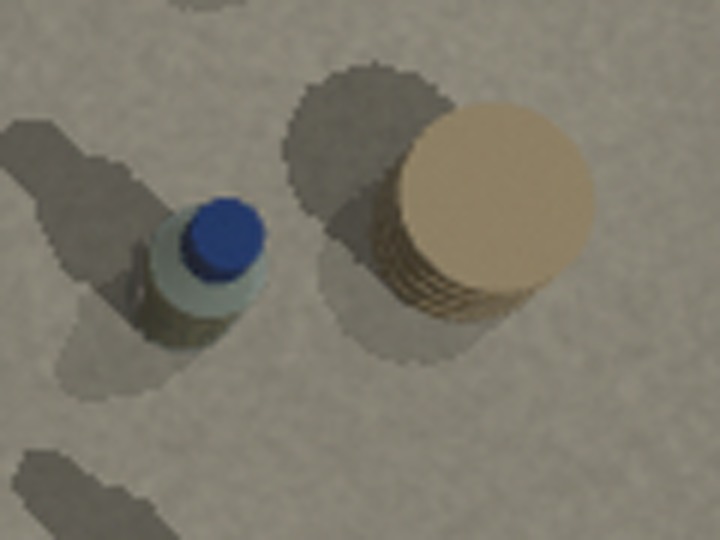

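View pics/s2.png

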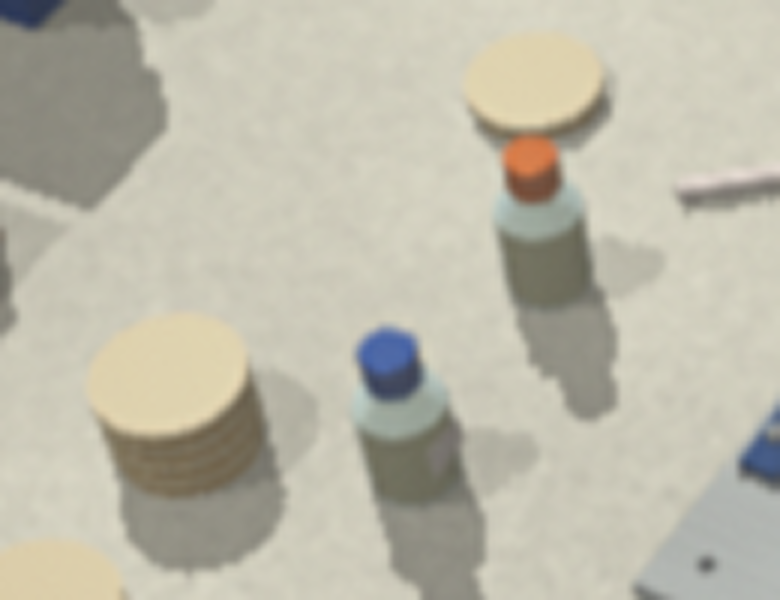

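```bash
cat >> h.py <<'E'
def to(x,y,z,yaw=None):
    s=status.observe();R=s["orientation"];d=np.array([x,y,z])-s["tcp_pos"]
    print("tcp",s["tcp_pos"].round(1),"shift mm",(R.T@d).round(1),"F",s["wrist_force"].round(2),"T",s["wrist_torque"].round(3),"op",round(s["opening"],3),"t",s["time"],"tau6",round(s["joint_torque"][5],3))
    print("tilt rotvec about tool to be vertical, down:",cv2.Rodrigues(R.T@np.column_stack([[0,0,-1],*[( lambda y:y/np.linalg.norm(y))(np.array([R[0,1],R[1,1],0])), np.cross([0,0,-1],(lambda y:y/np.linalg.norm(y))(np.array([R[0,1],R[1,1],0])))]]))[0].ravel().round(4),"yaw y",R[:2,1].round(3),"q",s["qpos"].round(3))
E
python3 - <<'E'
from h import *
t=dict(np.load("top0.npz"));s=dict(np.load("scene0.npz"))
T=lambda x,y:((x+.5)/6-.5+300,(y+.5)/6-.5+100)
S=lambda x,y:((x+.5)/6-.5+110,(y+.5)/6-.5+140)
print(onz(t,*T(224,240),110),onz(s,*S(389,351),110),tri(t,T(224,240),s,S(389,351)))
to(622,-258,292)
E
```

```text
[ 618.43111413 -256.15667559  110.        ] [ 622.83594013 -258.92768624  110.        ] (array([ 620.26167076, -258.79286291,  106.63498231]), np.float64(3.9780133182750035))
tcp [251.2 572.  291.7] shift mm [ 3.000e-01 -6.109e+02  6.733e+02] F [ 0.13  0.2  -0.33] T [0.027 0.007 0.02 ] op 1.003 t 0.1 tau6 -0.0
tilt rotvec about tool to be vertical, down: [-0.     -0.0001  0.0011] yaw y [0.402 0.916] q [ 1.061  0.494  1.346  0.     1.302 -0.095]
```

```bash
python3 -m crank '[[[0,0,0,0,-0.15,0.165,1],[0,0,0,0,-0.3,0.33,1],[0,0,0,0,-0.45,0.5,1],[0,0,0,0,-0.61,0.672,1],[0,0,0,0,-0.61,0.672,1],[0,0,0,0,-0.61,0.672,1],[0,0,0,0,-0.61,0.672,1],[0,0,0,0,-0.61,0.672,1],[0,0,0,0,-0.61,0.672,1],[0,0,0,0,-0.61,0.672,1],[0,0,0,0,-0.61,0.672,1],[0,0,0,0,-0.61,0.672,1],[0,0,0,0,-0.61,0.672,1],[0,0,0,0,-0.61,0.672,1],[0,0,0,0,-0.61,0.672,1],[0,0,0,0,-0.61,0.672,1],[0,0,0,0,-0.61,0.672,1],[0,0,0,0,-0.61,0.672,1],[0,0,0,0,-0.61,0.672,1],[0,0,0,0,-0.61,0.672,1]]]' 20; python3 -c "
from h import *
to(621,-258,292)"
```

```text
time: 2.1
tcp_pos: [621.2, -258.0, 291.3]
orientation: [[-0.001, 0.404, 0.915], [-0.0, 0.915, -0.404], [-1.0, -0.001, -0.001]]
wrist_force: [-0.5, -0.2, -1.2]
opening: 1.002
tcp [ 621.2 -258.   291.3] shift mm [-0.7 -0.  -0.2] F [-0.48 -0.22 -1.17] T [0.043 0.005 0.03 ] op 1.002 t 2.1 tau6 -0.421
tilt rotvec about tool to be vertical, down: [-0.     -0.0012  0.001 ] yaw y [0.404 0.915] q [-4.820e-01  5.640e-01  1.217e+00 -1.000e-03  1.362e+00 -1.637e+00]
```

```bash
python3 -m crank '[[[0,0,0,0.03,0,0,1],[0,0,0,0.06,0,0,1],[0,0,0,0.09,0,0,1],[0,0,0,0.11,0,0,1],[0,0,0,0.127,0,0,1],[0,0,0,0.127,0,0,1],[0,0,0,0.127,0,0,1]]]' 20
python3 - <<'E'
from h import *
to(621,-258,164)
t=capture("top");s=capture("scene")
a=np.hstack([cv2.resize(c["image"][y:y+90,x:x+95,::-1],None,fx=4,fy=4,interpolation=cv2.INTER_CUBIC) for c,x,y in((t,290,100),(s,130,150))])
cv2.imwrite("pics/g1.png",a)
E
```

```text
time: 2.8
tcp_pos: [620.9, -257.0, 164.9]
orientation: [[-0.002, 0.403, 0.915], [-0.0, 0.915, -0.403], [-1.0, -0.001, -0.002]]
wrist_force: [-1.0, -0.5, 0.2]
opening: 0.999
tcp [ 620.9 -257.   164.9] shift mm [ 0.9 -0.8  0.5] F [-1.01 -0.49  0.21] T [ 0.01  -0.006  0.035] op 0.999 t 2.8 tau6 0.015
tilt rotvec about tool to be vertical, down: [-0.     -0.0016  0.0008] yaw y [0.403 0.915] q [-4.810e-01  6.890e-01  1.348e+00 -1.000e-03  1.106e+00 -1.636e+00]
```

View pics/g1.png

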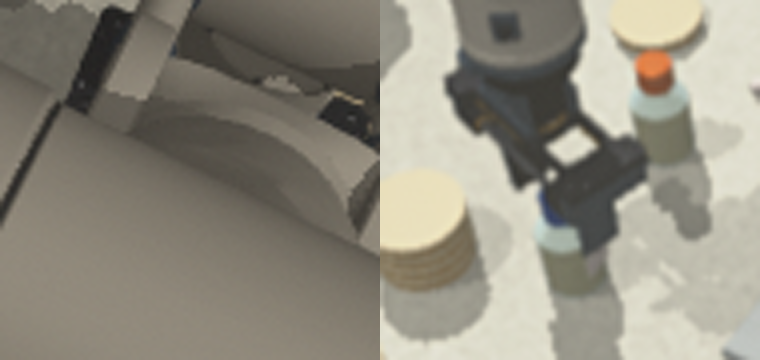

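The top view is blocked by the arm. The scene view shows the cap between the fingers, so I'll close on it.

```bash
python3 -m crank '[[[0,0,0,0,0,0,0.6],[0,0,0,0,0,0,0.4],[0,0,0,0,0,0,0.3],[0,0,0,0,0,0,0.3],[0,0,0,0,0,0,0.3],[0,0,0,0,0,0,0.2],[0,0,0,0,0,0,0.2],[0,0,0,0,0,0,0.2]]]' 25
python3 - <<'E'
from h import *
to(621,-258,164)
E
```

```text
time: 3.7
tcp_pos: [621.4, -257.8, 165.6]
orientation: [[-0.0, 0.403, 0.915], [-0.001, 0.915, -0.403], [-1.0, -0.001, 0.0]]
wrist_force: [-0.6, -0.3, -1.8]
opening: 0.37
tcp [ 621.4 -257.8  165.6] shift mm [ 1.6 -0.3 -0.2] F [-0.65 -0.3  -1.81] T [-0.046 -0.014 -0.015] op 0.37 t 3.7 tau6 -0.0
tilt rotvec about tool to be vertical, down: [0.     0.0003 0.0011] yaw y [0.403 0.915] q [-4.820e-01  6.880e-01  1.347e+00 -1.000e-03  1.106e+00 -1.637e+00]
```

```bash
python3 -m crank '[[[0,0,0,-0.02,0,0,0.2],[0,0,0,-0.05,0,0,0.2],[0,0,0,-0.09,0,0,0.2],[0,0,0,-0.12,0,0,0.2],[0,0,0,-0.145,0,0,0.2],[0,0,0,-0.145,0,0,0.2],[0,0,0,-0.145,0,0,0.2]]]'
python3 - <<'E'
from h import *
to(568.3,7,308)
E
```

```text
time: 4.4
tcp_pos: [621.2, -257.5, 310.3]
orientation: [[-0.0, 0.403, 0.915], [-0.001, 0.915, -0.403], [-1.0, -0.001, 0.0]]
wrist_force: [-0.4, 1.4, -1.6]
opening: 0.365
tcp [ 621.2 -257.5  310.3] shift mm [   2.   220.7 -155.1] F [-0.38  1.45 -1.62] T [0.038 0.004 0.019] op 0.365 t 4.4 tau6 -0.001
tilt rotvec about tool to be vertical, down: [0.     0.0003 0.0011] yaw y [0.403 0.915] q [-4.810e-01  5.480e-01  1.193e+00 -1.000e-03  1.400e+00 -1.637e+00]
```

```bash
python3 -m crank '[[[0,0,0,0,0.025,-0.018,0.2],[0,0,0,0,0.055,-0.039,0.2],[0,0,0,0,0.09,-0.063,0.2],[0,0,0,0,0.125,-0.088,0.2],[0,0,0,0,0.16,-0.112,0.2],[0,0,0,0,0.19,-0.134,0.2],[0,0,0,0,0.21,-0.148,0.2],[0,0,0,0,0.22,-0.155,0.2],[0,0,0,0,0.22,-0.155,0.2],[0,0,0,0,0.22,-0.155,0.2]]]'
python3 - <<'E'
from h import *
to(568.3,7,308)
t=capture("top");s=capture("scene")
np.savez("s2.npz",**s)
a=np.hstack([cv2.resize(c["image"][y:y+120,x:x+120,::-1],None,fx=3,fy=3,interpolation=cv2.INTER_CUBIC) for c,x,y in((t,180,90),(s,190,140))])
cv2.imwrite("pics/g2.png",a)
E
```

```text
time: 5.4
tcp_pos: [568.1, 5.8, 309.3]
orientation: [[-0.001, 0.403, 0.915], [-0.001, 0.915, -0.403], [-1.0, -0.002, -0.001]]
wrist_force: [-0.5, 0.7, -3.3]
opening: 0.374
tcp [568.1   5.8 309.3] shift mm [ 1.3  1.2 -0.3] F [-0.47  0.7  -3.26] T [-0.032 -0.002  0.006] op 0.374 t 5.4 tau6 0.119
tilt rotvec about tool to be vertical, down: [-0.     -0.0006  0.0017] yaw y [0.403 0.915] q [-9.400e-02  3.970e-01  1.464e+00 -1.000e-03  1.281e+00 -1.250e+00]
```

View pics/g2.png

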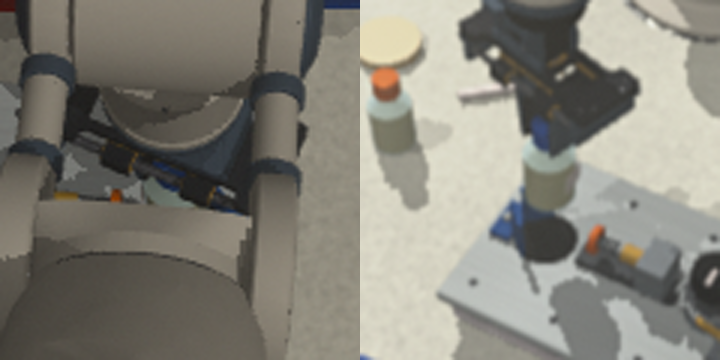

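```bash
python3 -m crank '[[[0,0,0,0.02,0,0,0.2],[0,0,0,0.045,0,0,0.2],[0,0,0,0.065,0,0,0.2],[0,0,0,0.079,0,0,0.2],[0,0,0,0.079,0,0,0.2],[0,0,0,0.079,0,0,0.2]]]'
python3 - <<'E'
from h import *
to(567,-3,226)
s=capture("scene")
np.savez("s3.npz",**s)
crop(s,205,170,325,260,6,"pics/g3.png")
E
```

```text
time: 6.1
tcp_pos: [568.5, 4.5, 230.8]
orientation: [[-0.001, 0.405, 0.914], [-0.001, 0.914, -0.405], [-1.0, -0.002, -0.0]]
wrist_force: [-0.1, 0.6, -1.7]
opening: 0.366
tcp [568.5   4.5 230.8] shift mm [ 4.8 -7.5  1.6] F [-0.06  0.59 -1.73] T [-0.001 -0.065 -0.   ] op 0.366 t 6.1 tau6 -0.01
tilt rotvec about tool to be vertical, down: [-0.     -0.0002  0.0015] yaw y [0.405 0.914] q [-0.096  0.483  1.561 -0.002  1.099 -1.249]
```

View pics/g3.png

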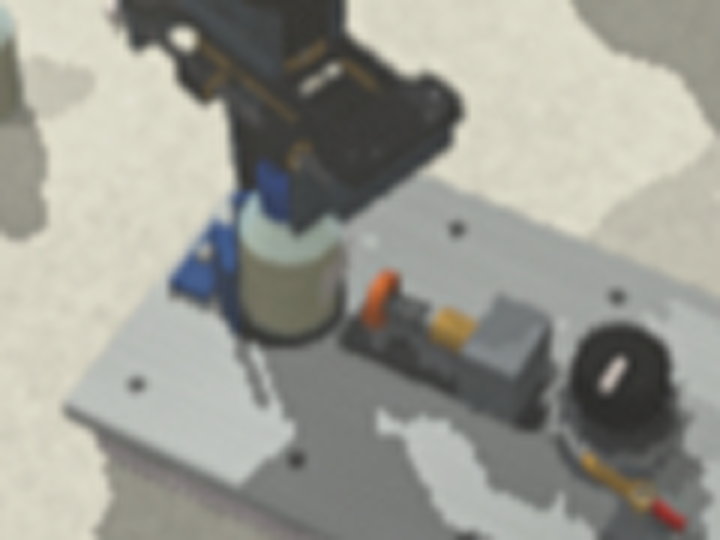

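```bash
python3 -m crank '[[[0,0,0,0.004,0,0,0.2],[0,0,0,0.004,0,0,0.2],[0,0,0,0.004,-0.002,0.0006,0.2],[0,0,0,0.004,-0.004,0.0013,0.2],[0,0,0,0.004,-0.004,0.0013,0.2]]]'
python3 - <<'E'
from h import *
to(567,-3,226)
E
python3 -m crank '[[[0,0,0,0,-0.001,0.0003,0.2],[0,0,0,0,-0.002,0.0006,0.2],[0,0,0,0,-0.002,0.0006,0.2]]]'
python3 - <<'E'
from h import *
to(567,-3,226)
E
```

```text
time: 6.65
tcp_pos: [568.3, 0.2, 227.4]
orientation: [[0.0, 0.405, 0.914], [-0.002, 0.914, -0.405], [-1.0, -0.001, 0.001]]
wrist_force: [-0.7, -0.5, -1.9]
opening: 0.368
tcp [5.683e+02 2.000e-01 2.274e+02] shift mm [ 1.4 -3.4  0.1] F [-0.68 -0.48 -1.85] T [ 0.003 -0.001  0.01 ] op 0.368 t 6.65 tau6 -0.115
tilt rotvec about tool to be vertical, down: [0.     0.0009 0.0012] yaw y [0.405 0.914] q [-0.104  0.486  1.566 -0.002  1.089 -1.257]
time: 6.95
tcp_pos: [567.9, -1.9, 227.4]
orientation: [[0.0, 0.405, 0.914], [-0.001, 0.914, -0.405], [-1.0, -0.001, 0.001]]
wrist_force: [-0.9, 1.0, -1.7]
opening: 0.37
tcp [567.9  -1.9 227.4] shift mm [ 1.4 -1.4 -0.4] F [-0.92  0.95 -1.75] T [ 0.217  0.155 -0.   ] op 0.37 t 6.95 tau6 -0.058
tilt rotvec about tool to be vertical, down: [0.     0.0007 0.0011] yaw y [0.405 0.914] q [-1.080e-01  4.860e-01  1.567e+00 -1.000e-03  1.089e+00 -1.261e+00]
```

```bash
python3 -m crank '[[[0,0,0,0,-0.0004,-0.0009,0.2],[0,0,0,0,-0.0004,-0.0009,0.2]]]'
python3 - <<'E'
from h import *
to(567,-3,226)
E
python3 -m crank '[[[0,0,0,0,-0.001,0.0003,0.2],[0,0,0,0,-0.001,0.0003,0.2]]]'
python3 - <<'E'
from h import *
to(567,-3,226)
E
```

```text
time: 7.15
tcp_pos: [566.8, -1.9, 227.4]
orientation: [[0.0, 0.405, 0.914], [-0.001, 0.914, -0.405], [-1.0, -0.001, 0.001]]
wrist_force: [0.4, 0.2, -2.8]
opening: 0.364
tcp [566.8  -1.9 227.4] shift mm [ 1.4 -0.9  0.6] F [ 0.37  0.22 -2.8 ] T [ 0.037  0.071 -0.047] op 0.364 t 7.15 tau6 -0.01
tilt rotvec about tool to be vertical, down: [0.     0.0006 0.0013] yaw y [0.405 0.914] q [-0.108  0.485  1.569 -0.002  1.088 -1.261]
time: 7.35
tcp_pos: [566.7, -2.9, 227.4]
orientation: [[0.0, 0.405, 0.914], [-0.001, 0.914, -0.405], [-1.0, -0.001, 0.001]]
wrist_force: [0.1, 1.6, -2.2]
opening: 0.371
tcp [566.7  -2.9 227.4] shift mm [1.4 0.  0.3] F [ 0.07  1.65 -2.17] T [ 0.576 -0.028  0.008] op 0.371 t 7.35 tau6 -0.044
tilt rotvec about tool to be vertical, down: [0.     0.0006 0.0009] yaw y [0.405 0.914] q [-1.100e-01  4.840e-01  1.570e+00 -1.000e-03  1.087e+00 -1.263e+00]
```

```bash
python3 -m crank '[[[0,0,0,0.0005,0.0005,0,0.2],[0,0,0,0.0015,0.0005,0,0.2],[0,0,0,0.0015,0.0005,0,0.2]]]'
python3 - <<'E'
from h import *
to(567,-3,226)
E
python3 -m crank '[[[0,0,0,0.001,0,0,0.2],[0,0,0,0.001,0,0,0.2]]]'
python3 - <<'E'
from h import *
to(567,-3,226)
E
```

```text
time: 7.65
tcp_pos: [566.8, -2.5, 225.7]
orientation: [[-0.0, 0.405, 0.914], [-0.001, 0.914, -0.405], [-1.0, -0.001, 0.0]]
wrist_force: [0.1, 1.2, -2.8]
opening: 0.364
tcp [566.8  -2.5 225.7] shift mm [-0.3 -0.4  0.4] F [ 0.14  1.16 -2.83] T [0.126 0.025 0.004] op 0.364 t 7.65 tau6 0.009
tilt rotvec about tool to be vertical, down: [0.     0.0003 0.0011] yaw y [0.405 0.914] q [-1.090e-01  4.870e-01  1.571e+00 -1.000e-03  1.084e+00 -1.262e+00]
time: 7.85
tcp_pos: [567.0, -2.7, 225.3]
orientation: [[0.001, 0.405, 0.914], [-0.002, 0.914, -0.405], [-1.0, -0.001, 0.001]]
wrist_force: [-3.5, -1.4, 8.3]
opening: 0.367
tcp [567.   -2.7 225.3] shift mm [-0.7 -0.2  0.1] F [-3.48 -1.43  8.25] T [-0.317  0.673 -0.043] op 0.367 t 7.85 tau6 -0.033
tilt rotvec about tool to be vertical, down: [0.     0.0013 0.0014] yaw y [0.405 0.914] q [-0.109  0.487  1.571 -0.002  1.082 -1.262]
```

```bash
python3 -m crank '[[[0,0,0,-0.0005,0,0,0.4],[0,0,0,-0.0005,0,0,0.5],[0,0,0,-0.0005,0,0,0.7],[0,0,0,-0.0005,0,0,0.9],[0,0,0,-0.03,0,0,1],[0,0,0,-0.07,0,0,1],[0,0,0,-0.09,0,0,1],[0,0,0,-0.09,0,0,1]]]'
python3 - <<'E'
from h import *
to(588.3,197.3,290)
s=capture("scene")
np.savez("s4.npz",**s)
crop(s,205,170,325,260,6,"pics/g4.png")
E
```

```text
time: 8.65
tcp_pos: [568.1, -2.6, 318.3]
orientation: [[0.006, 0.405, 0.914], [-0.002, 0.914, -0.405], [-1.0, 0.0, 0.006]]
wrist_force: [-0.2, 0.5, -1.6]
opening: 0.979
tcp [568.1  -2.6 318.3] shift mm [ 27.9 191.  -62.7] F [-0.19  0.48 -1.55] T [-0.028 -0.054  0.031] op 0.979 t 8.65 tau6 -0.001
tilt rotvec about tool to be vertical, down: [-0.      0.0062 -0.0001] yaw y [0.405 0.914] q [-0.109  0.386  1.457 -0.002  1.293 -1.262]
```

View pics/g4.png

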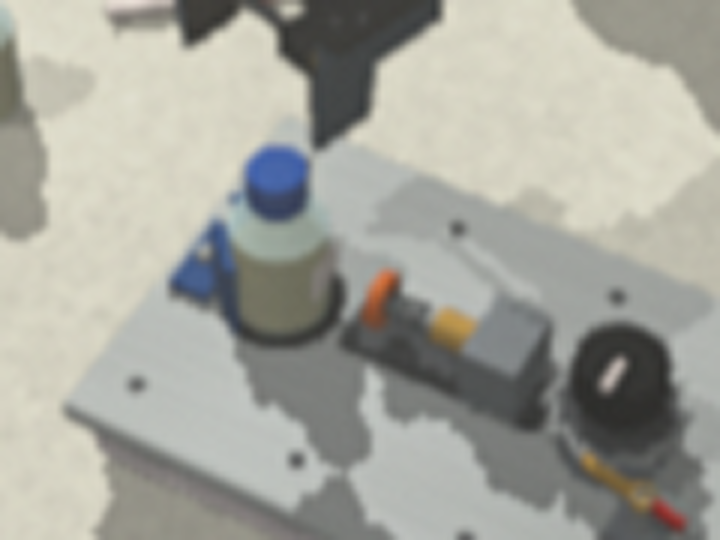

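```bash
python3 -m crank '[[[-0.14,0,0,0,0.02,-0.006,1],[-0.28,0,0,0,0.05,-0.016,1],[-0.42,0,0,0,0.08,-0.026,1],[-0.56,0,0,0,0.11,-0.036,1],[-0.7,0,0,0,0.14,-0.046,1],[-0.84,0,0,0,0.165,-0.054,1],[-0.98,0,0,0,0.18,-0.059,1],[-1.12,0,0,0,0.191,-0.063,1],[-1.26,0,0,0,0.191,-0.063,1],[-1.4,0,0,0,0.191,-0.063,1],[-1.5,0,0,0,0.191,-0.063,1],[-1.5,0,0,0,0.191,-0.063,1],[-1.5,0,0,0,0.191,-0.063,1]]]'
python3 - <<'E'
from h import *
to(588.4,197.8,188)
E
```

```text
time: 10.0
tcp_pos: [586.9, 197.5, 315.1]
orientation: [[0.002, -0.882, 0.472], [-0.002, 0.472, 0.882], [-1.0, -0.003, -0.001]]
wrist_force: [-0.1, -0.3, 0.4]
opening: 1.0
tcp [586.9 197.5 315.1] shift mm [127.1  -0.8   1.1] F [-0.15 -0.31  0.36] T [ 0.059  0.058 -0.028] op 1.0 t 10.0 tau6 -0.595
tilt rotvec about tool to be vertical, down: [-0.     -0.0013  0.0027] yaw y [-0.882  0.472] q [ 0.229  0.465  1.33  -0.003  1.345 -2.421]
```

```bash
python3 - <<'E'
from h import *
c=dict(np.load("top0.npz"));P=cloud(c)
for (x,y) in((320,235),(340,290),(150,165),(380,262)):
    print(x,y,P[int(105+y/5),int(125+x/5)].round(0))
E
python3 -m crank '[[[0,0,0.0027,0.03,-0.0008,0.001,1],[0,0,0.0027,0.065,-0.0008,0.001,1],[0,0,0.0027,0.095,-0.0008,0.001,1],[0,0,0.0027,0.115,-0.0008,0.001,1],[0,0,0.0027,0.127,-0.0008,0.001,1],[0,0,0.0027,0.127,-0.0008,0.001,1],[0,0,0.0027,0.127,-0.0008,0.001,1]]]'
python3 - <<'E'
from h import *
to(588.4,197.8,188)
s=capture("scene")
crop(s,225,170,345,260,6,"pics/g5.png")
E
```

```text
320 235 [589. 136. 113.]
340 290 [558. 126. 116.]
150 165 [632. 228. 100.]
380 262 [576. 105. 107.]
time: 10.7
tcp_pos: [588.7, 197.8, 188.8]
orientation: [[0.0, -0.881, 0.472], [-0.001, 0.472, 0.881], [-1.0, -0.001, -0.001]]
wrist_force: [0.3, 0.2, 0.3]
opening: 1.0
tcp [588.7 197.8 188.8] shift mm [ 0.8  0.3 -0.1] F [0.3  0.16 0.28] T [0.109 0.131 0.   ] op 1.0 t 10.7 tau6 0.052
tilt rotvec about tool to be vertical, down: [-0.     -0.0008  0.0005] yaw y [-0.881  0.472] q [ 2.280e-01  5.980e-01  1.468e+00 -1.000e-03  1.075e+00 -2.421e+00]
```

View pics/g5.png

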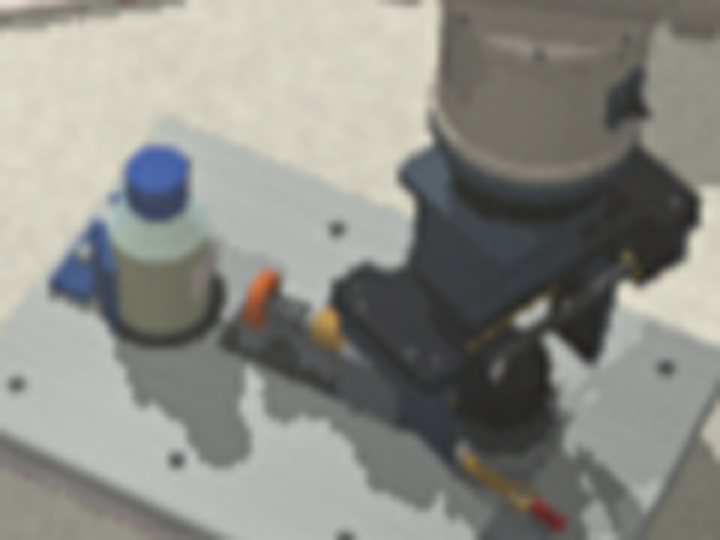

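```bash
python3 -m crank '[[[0,0,0,0.0005,0,0,0.7],[0,0,0,0.0005,0,0,0.58],[0,0,0,0.0005,0,0,0.5],[0,0,0,0.0005,0,0,0.4],[0,0,0,0.0005,0,0,0.4],[0,0,0,0.0005,0,0,0.4],[0,0,0,0.0005,0,0,0.4]]]' 40
python3 - <<'E'
from h import *
to(588.4,197.8,188)
c=dict(np.load("top0.npz"));P=cloud(c)
d=np.array([-.1062,-.9943]);k=np.array([566.9,-3])
hsv=cv2.cvtColor(c["image"],cv2.COLOR_RGB2HSV);m=cv2.inRange(hsv,(4,100,80),(25,255,255))>0
m[:,:200]=0;m[:,230:]=0;m[:150]=0;m[175:]=0
for v,u in np.argwhere(m): 
    q=onz(c,u,v,105);print(u,v,P[v,u].round(0),"before seat",round(float((q[:2]-k)@d),1)) if v in(158,160,162) else 0
E
```

```text
time: 11.45
tcp_pos: [588.2, 198.1, 188.7]
orientation: [[-0.0, -0.882, 0.472], [-0.0, 0.472, 0.882], [-1.0, 0.0, -0.001]]
wrist_force: [-5.0, 2.7, 5.7]
opening: 0.521
tcp [588.2 198.1 188.7] shift mm [ 0.7 -0.3 -0.2] F [-4.95  2.65  5.74] T [ 0.662  0.951 -0.043] op 0.521 t 11.45 tau6 -0.028
tilt rotvec about tool to be vertical, down: [ 0.     -0.0005 -0.0003] yaw y [-0.882  0.472] q [ 0.229  0.598  1.469 -0.     1.075 -2.421]
200 158 [573. 108. 110.] before seat -111.4
201 158 [574. 106. 104.] before seat -108.7
202 158 [575. 103. 102.] before seat -106.1
203 158 [574. 100. 105.] before seat -103.5
204 158 [573.  97. 108.] before seat -100.9
205 158 [573.  95. 108.] before seat -98.2
217 158 [570.  63. 119.] before seat -66.7
218 158 [571.  60. 114.] before seat -64.1
219 158 [572.  58. 111.] before seat -61.5
200 160 [570. 109. 100.] before seat -110.8
201 160 [570. 106. 101.] before seat -108.2
202 160 [570. 103.  99.] before seat -105.5
203 160 [569. 100. 104.] before seat -102.9
204 160 [569.  98. 105.] before seat -100.3
217 160 [565.  63. 116.] before seat -66.2
218 160 [565.  60. 116.] before seat -63.6
219 160 [565.  58. 116.] before seat -60.9
217 162 [562.  63. 109.] before seat -65.6
218 162 [561.  61. 112.] before seat -63.0
219 162 [562.  58. 109.] before seat -60.4
```

```bash
python3 -m crank '[[[0.1,0,0,0,0.0003,0,0.4],[0.2,0,0,0,0.0003,0,0.4],[0.3,0,0,0,0.0003,0,0.4],[0.3,0,0,0,0.0003,0,0.4]]]'
python3 - <<'E'
from h import *
to(588.4,197.8,188)
E
python3 -m crank '[[[0.1,0,0,0,0,0,0.4],[0.2,0,0,0,0,0,0.4],[0.25,0,0,0,0,0,0.4],[0.25,0,0,0,0,0,0.4]]]'
python3 - <<'E'
from h import *
to(588.4,197.8,188)
E
```

```text
time: 11.85
tcp_pos: [588.5, 197.9, 188.8]
orientation: [[0.001, -0.7, 0.714], [-0.001, 0.714, 0.7], [-1.0, -0.001, -0.0]]
wrist_force: [2.9, -3.8, -1.6]
opening: 0.517
tcp [588.5 197.9 188.8] shift mm [ 0.8  0.  -0.1] F [ 2.86 -3.77 -1.63] T [-0.746 -0.679  0.062] op 0.517 t 11.85 tau6 2.767
tilt rotvec about tool to be vertical, down: [-0.     -0.0002  0.0012] yaw y [-0.7    0.714] q [ 2.290e-01  5.980e-01  1.469e+00 -1.000e-03  1.074e+00 -2.117e+00]
time: 12.25
tcp_pos: [588.8, 197.5, 188.8]
orientation: [[0.001, -0.501, 0.866], [-0.002, 0.866, 0.501], [-1.0, -0.002, 0.0]]
wrist_force: [2.6, -5.3, -1.0]
opening: 0.518
tcp [588.8 197.5 188.8] shift mm [ 0.8  0.5 -0.2] F [ 2.56 -5.26 -1.01] T [-0.89  -0.523 -0.035] op 0.518 t 12.25 tau6 1.743
tilt rotvec about tool to be vertical, down: [0.     0.0003 0.002 ] yaw y [-0.501  0.866] q [ 0.228  0.598  1.469 -0.002  1.074 -1.866]
```

```bash
cat > m.py <<'E'
from h import *
import sys
T=[];t6=[]
for i in range(8):
    s=capture("scene");o=status.observe();R=o["orientation"];T.append([o["wrist_torque"]@R[:,0],o["wrist_force"]@R[:,1],o["wrist_force"]@R[:,2]]);t6.append(o["joint_torque"][5])
T=np.array(T);print("t",o["time"],"Tx,Fy,Fz tool",T.mean(0).round(4),"sd",T.std(0).round(3),"tau6",np.mean(t6).round(4),np.std(t6).round(3))
y=R[:2,1];print("turned",round((2.650-np.arctan2(y[1],y[0]))%(2*np.pi),4),"q6",o["qpos"][5].round(4),"tcp",o["tcp_pos"].round(1),"op",round(o["opening"],3))
crop(s,215,180,305,240,8,f"pics/{sys.argv[1]}.png")
E
python3 m.py c1
```

```text
t 12.65 Tx,Fy,Fz tool [ 0.007  -5.6291 -0.0081] sd [0.03  0.383 0.61 ] tau6 0.1331 0.265
turned 0.552 q6 -1.8687 tcp [588.8 197.5 188.8] op 0.521
```

View pics/c1.png

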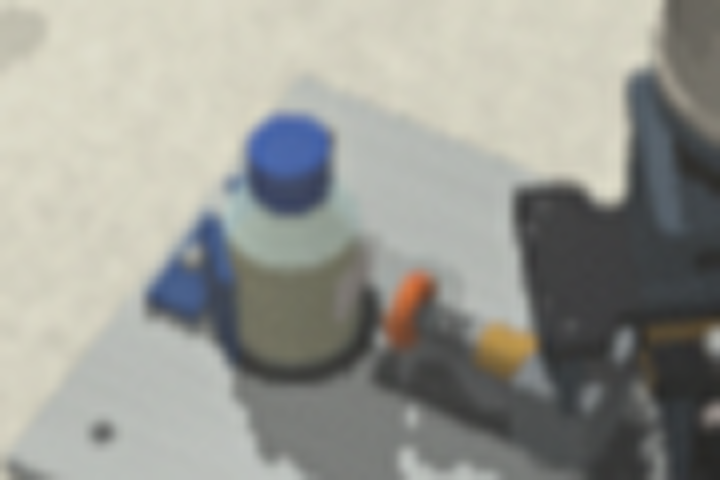

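```bash
python3 -m crank '[[[0.13,0,0,0,-0.0002,0,0.4],[0.26,0,0,0,-0.0002,0,0.4],[0.39,0,0,0,-0.0002,0,0.4],[0.5,0,0,0,-0.0002,0,0.4],[0.526,0,0,0,-0.0002,0,0.4],[0.526,0,0,0,-0.0002,0,0.4]]]'; python3 m.py c2
python3 -m crank '[[[0.13,0,0,0,0,0,0.4],[0.26,0,0,0,0,0,0.4],[0.39,0,0,0,0,0,0.4],[0.5,0,0,0,0,0,0.4],[0.526,0,0,0,0,0,0.4],[0.526,0,0,0,0,0,0.4]]]'; python3 m.py c3
```

```text
time: 13.25
tcp_pos: [589.1, 196.6, 188.8]
orientation: [[0.001, -0.002, 1.0], [-0.003, 1.0, 0.002], [-1.0, -0.003, 0.001]]
wrist_force: [2.5, -8.7, 0.2]
opening: 0.515
t 13.65 Tx,Fy,Fz tool [ 0.0117 -8.899   2.0113] sd [0.041 0.476 0.512] tau6 0.0561 0.115
turned 1.0761 q6 -1.345 tcp [589.1 196.5 188.8] op 0.52
time: 14.25
tcp_pos: [588.9, 195.6, 188.8]
orientation: [[0.001, 0.499, 0.867], [-0.004, 0.867, -0.499], [-1.0, -0.004, 0.003]]
wrist_force: [-1.4, -9.9, 3.2]
opening: 0.517
t 14.65 Tx,Fy,Fz tool [-0.0105 -8.7706  4.8334] sd [0.038 0.202 0.423] tau6 0.0576 0.115
turned 1.6 q6 -0.8211 tcp [588.9 195.6 188.8] op 0.521
```

View pics/c3.png

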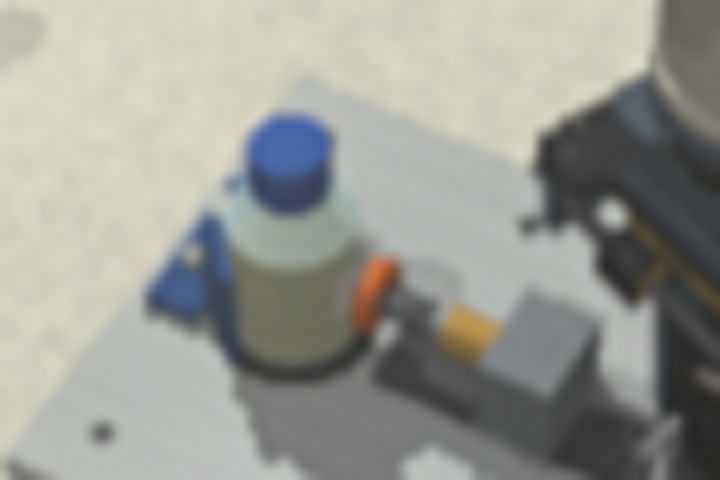

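```bash
python3 -m crank '[[[0.1,0,0,0,-0.0012,0.0007,0.4],[0.2,0,0,0,-0.0012,0.0007,0.4],[0.26,0,0,0,-0.0012,0.0007,0.4],[0.26,0,0,0,-0.0012,0.0007,0.4]]]'; python3 m.py c3h
```

```text
time: 15.05
tcp_pos: [588.6, 194.8, 188.8]
orientation: [[0.0, 0.703, 0.711], [-0.004, 0.711, -0.703], [-1.0, -0.002, 0.003]]
wrist_force: [-0.9, 5.3, 0.3]
opening: 0.52
t 15.45 Tx,Fy,Fz tool [ 0.0122  2.7346 -5.1268] sd [0.015 0.261 0.674] tau6 0.1245 0.276
turned 1.8564 q6 -0.5669 tcp [588.6 194.8 188.8] op 0.518
```

```bash
python3 -m crank '[[[0.1,0,0,0,0.0002,-0.0002,0.4],[0.2,0,0,0,0.0002,-0.0002,0.4],[0.266,0,0,0,0.0002,-0.0002,0.4],[0.266,0,0,0,0.0002,-0.0002,0.4]]]'; python3 m.py c4
```

```text
time: 15.85
tcp_pos: [588.2, 194.6, 188.8]
orientation: [[-0.001, 0.863, 0.505], [-0.004, 0.505, -0.863], [-1.0, -0.003, 0.003]]
wrist_force: [-2.8, -4.1, 4.9]
opening: 0.518
t 16.25 Tx,Fy,Fz tool [-0.0107 -5.221   2.1684] sd [0.018 0.44  0.215] tau6 0.1543 0.285
turned 2.1176 q6 -0.3052 tcp [588.2 194.7 188.8] op 0.519
```

View pics/c4.png

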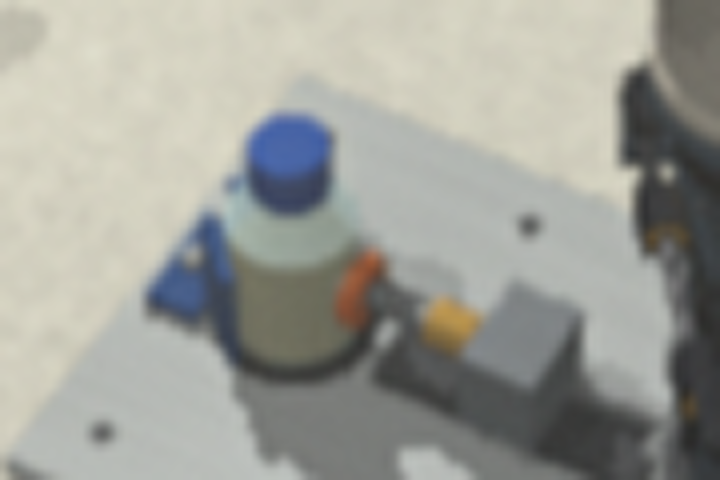

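```bash
python3 -m crank '[[[0.1,0,0,0,-0.0003,0.0001,0.4],[0.2,0,0,0,-0.0003,0.0001,0.4],[0.26,0,0,0,-0.0003,0.0001,0.4],[0.26,0,0,0,-0.0003,0.0001,0.4]]]'; python3 m.py c4h
```

```text
time: 16.65
tcp_pos: [587.8, 194.4, 188.8]
orientation: [[-0.001, 0.962, 0.272], [-0.004, 0.272, -0.962], [-1.0, -0.002, 0.004]]
wrist_force: [-3.2, -0.8, 3.5]
opening: 0.515
t 17.05 Tx,Fy,Fz tool [-0.0927 -4.9045  0.5299] sd [0.034 0.604 0.438] tau6 0.1772 0.322
turned 2.3759 q6 -0.0472 tcp [587.8 194.4 188.8] op 0.517
```

View pics/c4h.png

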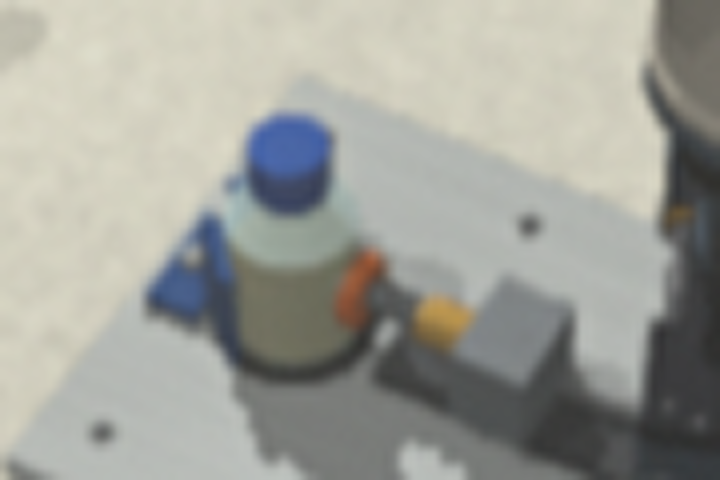

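```bash
python3 -m crank '[[[0.1,0,0,0,-0.0003,0,0.4],[0.2,0,0,0,-0.0003,0,0.4],[0.268,0,0,0,-0.0003,0,0.4],[0.268,0,0,0,-0.0003,0,0.4]]]'; python3 m.py c5;python3 m.py c5b
```

```text
time: 17.45
tcp_pos: [587.2, 194.3, 188.8]
orientation: [[-0.002, 1.0, 0.005], [-0.004, 0.005, -1.0], [-1.0, -0.002, 0.004]]
wrist_force: [-4.2, -1.9, 5.2]
opening: 0.519
t 17.85 Tx,Fy,Fz tool [-0.1079 -5.2793  1.3484] sd [0.029 0.339 0.628] tau6 0.2259 0.252
turned 2.6423 q6 0.2192 tcp [587.2 194.3 188.8] op 0.516
t 18.25 Tx,Fy,Fz tool [-0.1026 -4.7904  1.658 ] sd [0.012 0.408 0.511] tau6 0.0932 0.0
turned 2.6423 q6 0.2192 tcp [587.2 194.3 188.8] op 0.515
```

View pics/c5.png

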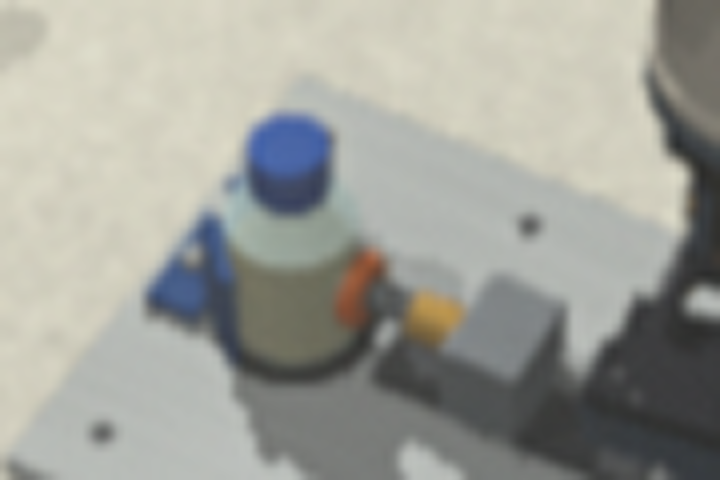

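```bash
python3 -m crank '[[[0.13,0,0,0,-0.0006,0.0001,0.4],[0.26,0,0,0,-0.0006,0.0001,0.4],[0.39,0,0,0,-0.0006,0.0001,0.4],[0.5,0,0,0,-0.0006,0.0001,0.4],[0.55,0,0,0,-0.0006,0.0001,0.4],[0.55,0,0,0,-0.0006,0.0001,0.4]]]'; python3 m.py c6;python3 m.py c6b
```

```text
time: 18.85
tcp_pos: [586.1, 194.6, 188.7]
orientation: [[-0.003, 0.856, -0.516], [-0.004, -0.517, -0.856], [-1.0, -0.0, 0.005]]
wrist_force: [-7.3, 1.8, 5.7]
opening: 0.518
t 19.25 Tx,Fy,Fz tool [-0.1774 -6.5187  1.5021] sd [0.015 0.478 0.327] tau6 0.2923 0.196
turned 3.1906 q6 0.7676 tcp [586.1 194.6 188.7] op 0.518
t 19.65 Tx,Fy,Fz tool [-0.1819 -6.7045  1.844 ] sd [0.024 0.489 0.556] tau6 0.1897 0.0
turned 3.1906 q6 0.7676 tcp [586.1 194.6 188.8] op 0.514
```

View pics/c6b.png

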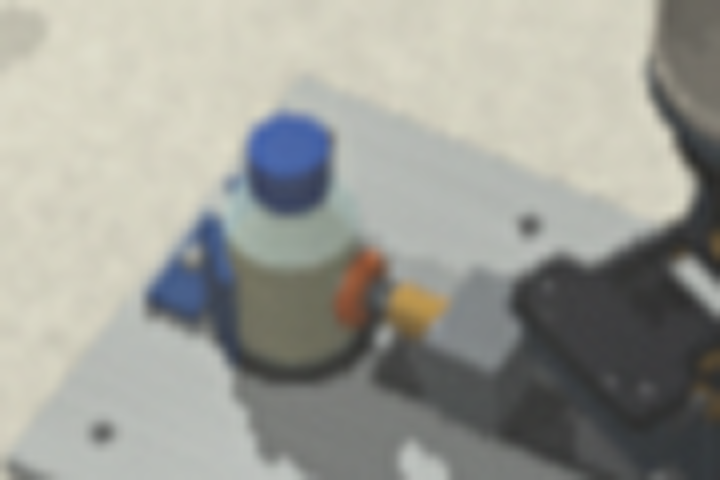

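```bash
python3 -m crank '[[[-0.03,0,0,0,0,0,0.4],[-0.055,0,0,0,0,0,0.4],[-0.055,0,0,0,0,0,0.4]]]'; python3 m.py c7
```

```text
time: 19.95
tcp_pos: [586.2, 194.6, 188.8]
orientation: [[-0.003, 0.885, -0.465], [-0.004, -0.465, -0.885], [-1.0, -0.001, 0.005]]
wrist_force: [-2.3, -2.0, 3.9]
opening: 0.519
t 20.35 Tx,Fy,Fz tool [-0.2041 -1.6924  2.6952] sd [0.037 0.602 0.452] tau6 0.1191 0.137
turned 3.1357 q6 0.7127 tcp [586.2 194.6 188.8] op 0.519
```

```bash
python3 -m crank '[[[-0.015,0,0,0,0,0,0.4],[-0.03,0,0,0,0,0,0.4],[-0.03,0,0,0,0,0,0.4]]]'; python3 m.py c8; python3 m.py c8b
```

```text
time: 20.65
tcp_pos: [586.2, 194.5, 188.8]
orientation: [[-0.003, 0.898, -0.439], [-0.004, -0.439, -0.898], [-1.0, -0.001, 0.005]]
wrist_force: [-2.2, -2.3, 3.7]
opening: 0.519
t 21.05 Tx,Fy,Fz tool [-0.0215 -0.7004  3.4452] sd [0.013 0.382 0.675] tau6 -0.0441 0.075
turned 3.1058 q6 0.6828 tcp [586.2 194.5 188.7] op 0.517
t 21.45 Tx,Fy,Fz tool [ 0.0243 -0.2399  3.6163] sd [0.027 0.436 0.57 ] tau6 -0.0172 0.002
turned 3.1058 q6 0.6827 tcp [586.2 194.5 188.8] op 0.518
```

The load left the wrist on turning back a little (torque −0.20 → about 0), so the pawl is carrying it. Letting go.

```bash
python3 -m crank '[[[0,0,0,0,0,0,0.6],[0,0,0,0,0,0,0.75],[0,0,0,0,0,0,0.8],[0,0,0,0,0,0,0.8],[0,0,0,-0.03,0,0,0.8],[0,0,0,-0.07,0,0,0.8],[0,0,0,-0.11,0,0,0.8],[0,0,0,-0.15,0,0,0.8],[0,0,0,-0.18,0,0,0.8],[0,0,0,-0.18,0,0,0.8]]]'; python3 -c "
from h import *
to(400,450,350)"
```

```text
time: 22.45
tcp_pos: [587.9, 195.6, 373.4]
orientation: [[0.005, 0.898, -0.44], [-0.002, -0.44, -0.898], [-1.0, 0.005, -0.0]]
wrist_force: [0.6, 0.6, -0.2]
opening: 0.799
tcp [587.9 195.6 373.4] shift mm [  22.  -280.8 -145.7] F [ 0.57  0.6  -0.23] T [-0.082  0.088 -0.024] op 0.799 t 22.45 tau6 -0.005
tilt rotvec about tool to be vertical, down: [ 0.     -0.0001 -0.0051] yaw y [ 0.898 -0.44 ] q [ 0.226  0.421  1.243 -0.003  1.473  0.682]
```

```bash
python3 -m crank '[[[0,0,0,0,-0.03,-0.015,0.8],[0,0,0,0,-0.07,-0.036,0.8],[0,0,0,0,-0.11,-0.057,0.8],[0,0,0,0,-0.15,-0.078,0.8],[0,0,0,0,-0.19,-0.099,0.8],[0,0,0,0,-0.23,-0.12,0.8],[0,0,0,0,-0.26,-0.135,0.8],[0,0,0,0,-0.28,-0.145,0.8],[0,0,0,0,-0.28,-0.145,0.8]]]'
python3 - <<'E'
from h import *
t=capture("top");s=capture("scene")
np.savez("tf.npz",**t);np.savez("sf.npz",**s)
crop(t,125,105,285,215,5,"pics/tf.png");crop(s,110,140,350,290,3,"pics/sf.png")
c=s;P=cloud(t);hsv=cv2.cvtColor(t["image"],cv2.COLOR_RGB2HSV);m=cv2.inRange(hsv,(100,120,40),(125,255,255))>0
m&=(P[...,2]>160)&(P[...,2]<180)&(abs(P[...,1])<40)
print(m.sum(),cv2.minEnclosingCircle(P[m][:,:2].astype(np.float32)),np.median(P[m],0))
E
```

```text
time: 23.35
tcp_pos: [398.3, 450.9, 371.1]
orientation: [[0.003, 0.899, -0.437], [-0.002, -0.437, -0.899], [-1.0, 0.004, 0.001]]
wrist_force: [-0.4, -0.4, -0.3]
opening: 0.801
144 ((566.2965698242188, -2.3331298828125), 16.802526473999023) [564.86922658  -2.28338062 169.88503347]
```

View pics/tf.png

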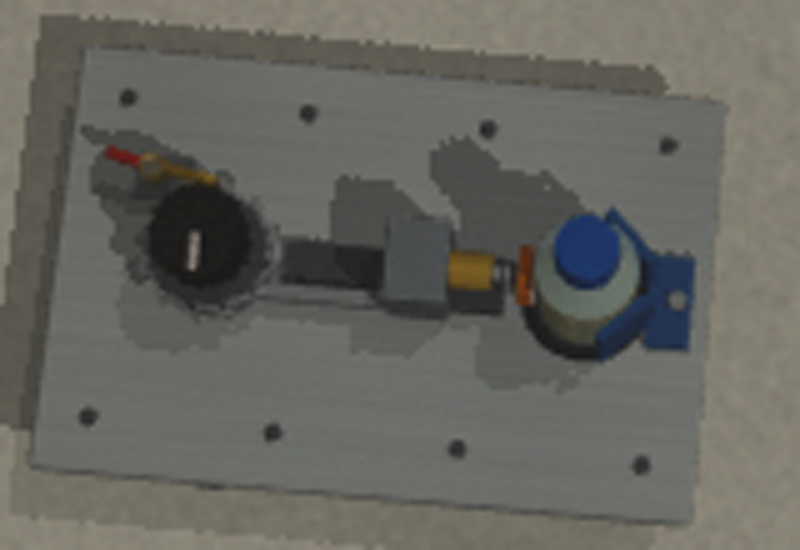

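View pics/sf.png

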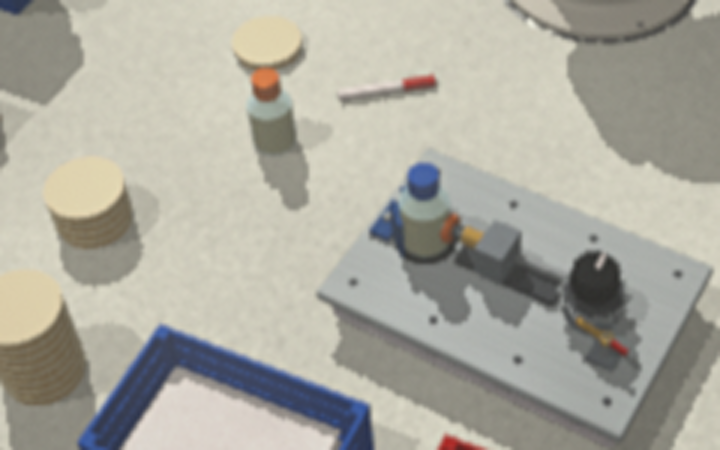

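```bash
python3 -c "
from bench import workorder
print(workorder.job_done())"
```

```text
the job is handed in; nothing more can be done
None
```

The blue-capped bottle is clamped upright in the V stop, and I handed the job in at about 23.5 s. No verdict was reported.

**Placing:** I lifted the bottle by its cap and eased it into the V until both plates pushed back. I then lowered it onto the platform and let go.

**Tightening:** I turned the knob clockwise in a single grip. The wrist torque stayed near 0 through click 4 and rose to about 0.10 N m by click 5. I gave it one click more, to click 6, where it read 0.18–0.19 N m, or about 11–12 N on the pad. When I turned back slightly, the torque dropped to about 0, so the pawl is holding.

**Last checks:**
- **Knob and pad:** the knob mark has turned half a turn, which is 6 clicks. The pad's carriage moved about 48 mm and its spring is compressed.
- **Bottle:** it stands upright against the stop and pad, with the cap centre at about (566, −2) mm.
- **Other things:** the spare bottle, dish stack, dish and marker look untouched in the last scene picture. The beaker lay outside that crop, so I didn't check it.
- **Robot:** it was clear of everything.

**Disagreements:**
- **Cameras:** the two differed by 3–5 mm on the bottle's position, so I used the average.
- **Knob centre:** the grip drifted 2–3 mm from where I had placed it, with side forces up to about 10 N. I corrected for this as I turned.
- **Pad force:** a rough reading of the spring in the top picture gave about 13 N, slightly above the torque figure. Both are within 6–15 N.

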